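Complete the tube carrier and hold it level

TASK

One tube in the carrier has no partner: find the loose tube on the bench with the same cap colour and seat it fully in the carrier's empty place, diagonally opposite its match, leaving the other things on the bench where they are. Then lift the loaded carrier straight up by its central handle, keeping it level, and finish while holding it still and level over its tray, with its base about ten centimetres above the bench; do not put it down or let go, I will take it from you there.

Things in the scene. Friction and masses are not known exactly. Their poses are not given: they have to be found in the camera images.
- carrier: Loose teal tube carrier, 0.3 kg empty, about 0.6 kg full, standing in the tray at any yaw. Origin: centre of its underside. Base plate 116 x 116 x 16 mm and a like upper plate 62 to 70 mm above the underside, with four 33 mm holes at (+-37, +-37) mm in its x, y; hole floors 6 mm above the underside. In the centre a 14 mm steel stem carries the black grip.
- carrier_base (a point): Centre of the carrier's underside, axes as the carrier's.
- grip (a point): Centre of the carrier's flat black handle grip, on its centre line, 141 mm above its underside; axes as the carrier's. The grip is a rounded block 40 mm along x, 14 mm thick along y, 34 mm high: pinch it across its thickness, along y. Cap tops of seated tubes are 119 mm above the underside.
- empty_place (a point): Centre of the floor of the carrier's one empty place, at (-37, -37, 6) mm in the carrier's frame, axes as the carrier's; the upper plate's top is 64 mm above this point.
- single_center (a point): The tube without a partner, standing in the carrier at (37, 37) mm. Self-standing 50 ml tube, 113 mm high: frosted body 29 mm across (foot chamfered 2 x 3 mm), orange cap 34 mm across, the top 15 mm. 40 to 85 g. This point: its centre, on its axis, 56.5 mm above its foot; z towards the cap.
- pair_a_center (a point): One of the complete pair, standing in the carrier at (-37, 37) mm. Self-standing 50 ml tube, 113 mm high: frosted body 29 mm across (foot chamfered 2 x 3 mm), blue cap 34 mm across, the top 15 mm. 40 to 85 g. This point: its centre, on its axis, 56.5 mm above its foot; z towards the cap.
- pair_b_center (a point): The other of the complete pair, standing in the carrier at (37, -37) mm. Self-standing 50 ml tube, 113 mm high: frosted body 29 mm across (foot chamfered 2 x 3 mm), blue cap 34 mm across, the top 15 mm. 40 to 85 g. This point: its centre, on its axis, 56.5 mm above its foot; z towards the cap.
- orange_center (a point): Loose tube standing on the bench. Self-standing 50 ml tube, 113 mm high: frosted body 29 mm across (foot chamfered 2 x 3 mm), orange cap 34 mm across, the top 15 mm. 40 to 85 g. This point: its centre, on its axis, 56.5 mm above its foot; z towards the cap.
- blue_center (a point): Loose tube standing on the bench, to be left alone. Self-standing 50 ml tube, 113 mm high: frosted body 29 mm across (foot chamfered 2 x 3 mm), blue cap 34 mm across, the top 15 mm. 40 to 85 g. This point: its centre, on its axis, 56.5 mm above its foot; z towards the cap.
- green_center (a point): Loose tube standing on the bench, to be left alone. Self-standing 50 ml tube, 113 mm high: frosted body 29 mm across (foot chamfered 2 x 3 mm), green cap 34 mm across, the top 15 mm. 40 to 85 g. This point: its centre, on its axis, 56.5 mm above its foot; z towards the cap.
- tray: Fixed light grey open spill tray, 230 x 230 mm outside, rim 20 mm high, floor 4 mm thick, walls 4 mm; the carrier stands on its floor. Origin: centre of its underside, on the bench.
- bottle: Loose red medium bottle with a white cap, 64 mm across, 125 mm high, to be left alone. Origin: centre of its underside.
- tipbox: Loose closed pipette-tip box, 122 x 85 x 66 mm, blue with a pale lid, to be left alone. Origin: centre of its underside.

How it is judged:
By the outcome, as a careful person would: the job done as asked, in the order asked, and still so for the second after the job is handed in, while the arm keeps its last pose, push and grip.
It also fails if it takes over 50 s, if anything falls off the work surface, if the arm or the gripper's body presses on something with over 40 N, if the wrist force passes 120 N, or if a joint passes its speed limit or range.

ROBOT

A 6-joint arm with a two-finger parallel gripper is mounted at the origin on the work surface. World frame = base frame: x ahead of the robot, y to its left, z up, the work surface at z = 0. Lengths are in m, angles in degrees, forces in N, time in s.
With the tool pointing down it reaches from about 0.35 to 0.875 m from the base axis. Payload 4.2 kg.
Tool frame: the origin (TCP) lies at the very end of the fingers, on their centre line; the grasp point (between the pads) lies 19 mm behind it; z points along the fingers, y is the line along which they close (so a half turn about z gives the same grasp; the last joint's range is limited). The gripper opens to 85 mm and grips with 20 to 120 N. Pads are 22 mm wide; open, the fingers measure 114 mm over their backs; the gripper's body (76 mm by 85 mm) begins 54 mm behind the grasp point. The pads swing forward as they close: fully open they stand 13 mm farther back than shut.
Start: joints at [84.66, 22.042, 0.453, 0, -68.411, -14.817], TCP at [0.215, 0.587, 0.231] pointing down, gripper open.
Joint ranges: [-179.83, 179.83], [-69.29, 118.12], [-61.27, 80.66], [-181.25, 117.63], [-171.15, -9.14], [-177.46, 177.46]. Speed limits (degrees/s): [159.86, 159.86, 180, 180, 180, 180].

INTERFACE

Orientations are given as [roll, pitch, yaw] about the fixed x, y, z axes, in that order (R = Rz(yaw) Ry(pitch) Rx(roll)).
In Python, from rig import arm, gripper_to, kinematics, camera, camera_model gives the robot as it stands. The module is installed in compiled form; this text tells all that it offers. Calls block until the motion is done:
- arm.reach(position, orientation): joint-space move of the TCP to a pose.
- arm.move_l(position, rotation=None, rate=0.15, until_force=None): straight line of the TCP; rotation=None keeps the orientation; rate is the mean speed in m/s. With until_force (N) it stops when the force on the tool has changed by that much, and returns True; else False.
- arm.goto_joints(angles): joint-space move.
- gripper_to(opening, newtons=None): finger opening in m; newtons is the grip in N (None keeps the last); returns when the fingers have stopped.
- arm.dwell(seconds).
- kinematics.inverse_kinematics(position, orientation): joint angles nearest the present ones, or None.
- arm.observe(): the state.
- camera(name): name is "scene" or "top"; returns the picture (384x512x3 uint8, red, green, blue); there is no depth.
- camera_model(name): a dict with "fovy" (degrees; the focal length in pixels is half the picture's height over the tangent of half this angle, whatever the lens; pixels are square), "cx", "cy" (the principal point, pixels), "pose" (4x4, takes a point from camera to world coordinates). Camera axes: x right, y down, z forward; pixel columns grow to the right and rows downward; lengths in m; the calibration is good to about 2 mm. A picture is of the moment at which its call begins. camera_model takes no time and is no camera call.
A pose or a line that the arm cannot do raises arm.Unreachable and nothing moves.
- arm.sign_off(): hands the job in, once; it reports no verdict.
The state is a dict: "time": time; "joint_pos": joint angles; "qd": joint speeds; "effort": joint torques, N m; "eef_pos": TCP position; "tool_rot": TCP orientation; "ft_force": force on the tool from outside, world axes, zero at the start; "wrist_torque": the same for the moment, N m; "grip_width": finger opening in m.
Only numpy, scipy, OpenCV 4.12 (cv2) and the standard library are available. Lean on these libraries where they do the work, as an engineer would, in place of code of your own. Each camera call takes 0.05 s, during which the arm holds its last target. There are 200 camera calls.

## Working session

There is one attempt and no reset: what is moved stays moved. The work goes in short steps, each a Python script; the robot and the scene stay as the last script left them, time stands still between calls to the robot, and variables do not carry over. Pictures are saved under pics/ and viewed, on a budget of 10 in all, crops included, one or two more only if the job needs it, and the job is handed in when it is done.

```bash
mkdir -p pics
python3 - <<'E'
from rig import arm,camera,camera_model
import cv2,numpy as np
np.set_printoptions(precision=4,suppress=True)
for n in("scene","top"):
    im=camera(n); cv2.imwrite(f"pics/{n}0.png",cv2.resize(im[:,:,::-1],None,fx=1.5,fy=1.5,interpolation=cv2.INTER_CUBIC))
    m=camera_model(n); print(n,{k:(v if k!="pose" else np.array(v)) for k,v in m.items()})
print(arm.observe())
E
```

```text
scene {'fovy': 43.85824860474375, 'cx': 255.97195601200013, 'cy': 200.9009482058754, 'pose': array([[ 0.0405,  0.6419, -0.7657,  1.3721],
       [ 0.9991, -0.0149,  0.0404, -0.1259],
       [ 0.0145, -0.7666, -0.6419,  0.7353],
       [ 0.    ,  0.    ,  0.    ,  1.    ]])}
top {'fovy': 44.8803513819612, 'cx': 254.3263572633508, 'cy': 191.85811705869975, 'pose': array([[-0.0034, -0.9895,  0.1447,  0.4789],
       [-0.9999,  0.0012, -0.0156, -0.0785],
       [ 0.0153, -0.1447, -0.9894,  1.0581],
       [ 0.    ,  0.    ,  0.    ,  1.    ]])}
{'time': 0.1, 'joint_pos': array([ 84.6602,  22.0867,   0.3862,  -0.0247, -68.4107, -14.8149]), 'qd': array([ 0.1457, -0.0821,  0.1554,  0.0276, -0.0377,  0.0236]), 'effort': array([ -0.0002, -39.3324,  18.8928,   4.1979,  -0.0026,   0.    ]), 'eef_pos': array([0.2152, 0.5862, 0.2303]), 'tool_rot': array([179.8866,  -0.0062, -20.1638]), 'ft_force': array([-0.6232,  0.261 , -0.1685]), 'wrist_torque': array([0.0185, 0.0161, 0.0058]), 'grip_width': 0.08535823991093669}
```

View pics/scene0.png

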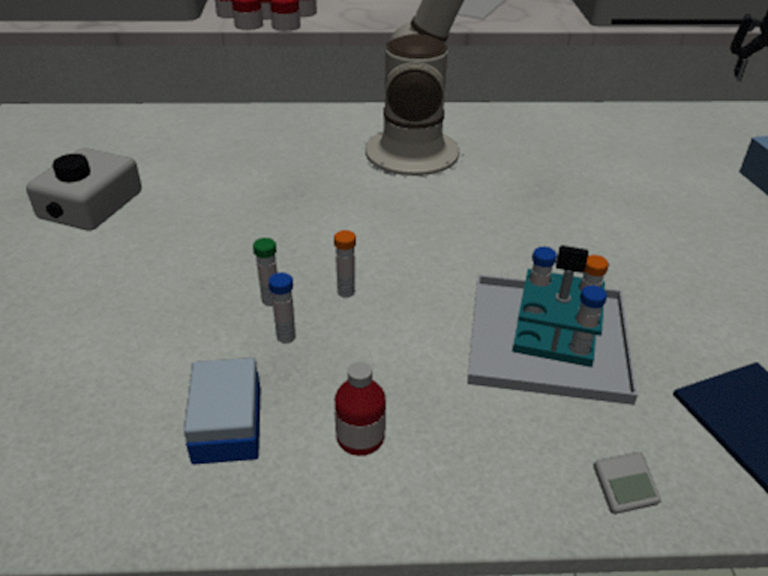

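View pics/top0.png

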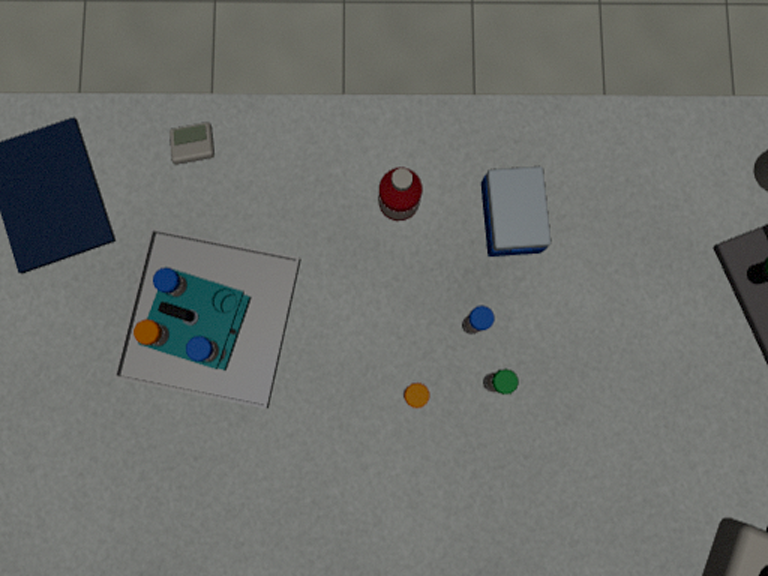

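Top picture (1.5x): loose orange at (417,395), blue (481,318), green (505,382). In the carrier: blue (166,280), orange (147,332), blue (201,348), empty hole near (224,300), grip (178,313). I'll get the cap positions from colour blobs matched to a projected cap silhouette, in both cameras.

```bash
cat > h.py <<'E'
import cv2,numpy as np
from rig import arm,gripper_to,kinematics,camera,camera_model
from scipy.optimize import least_squares
np.set_printoptions(precision=4,suppress=True)
def proj(n,P):
    m=camera_model(n);T=np.linalg.inv(np.array(m["pose"]));f=192/np.tan(np.radians(m["fovy"]/2))
    c=np.atleast_2d(P)@T[:3,:3].T+T[:3,3]
    return c[:,:2]/c[:,2:]*f+[m["cx"],m["cy"]]
def ray(n,px,z):
    m=camera_model(n);T=np.array(m["pose"]);f=192/np.tan(np.radians(m["fovy"]/2))
    d=T[:3,:3]@[(px[0]-m["cx"])/f,(px[1]-m["cy"])/f,1]; return T[:3,3]+d*(z-T[2,3])/d[2]
HUE={"orange":(5,18),"green":(50,75),"blue":(105,125)}
def blobs(im,col,amin=60,amax=600):
    h=cv2.cvtColor(im,cv2.COLOR_RGB2HSV);lo,hi=HUE[col]
    k,_,st,c=cv2.connectedComponentsWithStats(cv2.inRange(h,(lo,130,45),(hi,255,255)))
    return [(c[i],st[i,4],st[i,2:4]) for i in range(1,k) if amin<st[i,4]<amax]
a=np.linspace(0,2*np.pi,60)
def capcen(n,xy,ztop):
    P=np.vstack([np.c_[xy[0]+.017*np.cos(a),xy[1]+.017*np.sin(a),0*a+z] for z in(ztop,ztop-.015)])
    M=cv2.moments(cv2.convexHull(proj(n,P).astype(np.float32)))
    return np.array([M["m10"],M["m01"]])/M["m00"],M["m00"]
def caploc(n,px,ztop):
    return least_squares(lambda q:capcen(n,q,ztop)[0]-px,ray(n,px,ztop)[:2],diff_step=1e-4).x
E
python3 - <<'E'
from h import *
for n in("top","scene"):
    im=camera(n)
    for c in HUE:
        for p,ar,wh in blobs(im,c):
            print(n,c,p,ar,wh,"z113",caploc(n,p,.113),"z123",caploc(n,p,.123),"model area %.0f"%capcen(n,caploc(n,p,.113),.113)[1])
E
```

```text
top orange [ 97.5915 221.0979] 235 [19 17] z113 [0.5583 0.2266] z123 [0.5574 0.2234] model area 259
top orange [277.6159 263.1341] 164 [16 17] z113 [ 0.4722 -0.14  ] z123 [ 0.4723 -0.1394] model area 231
top green [336.4179 254.1045] 201 [17 16] z113 [ 0.4899 -0.2601] z123 [ 0.4898 -0.2582] model area 244
top blue [336.1608 154.8881] 143 [41 52] z113 [ 0.6964 -0.2656] z123 [ 0.6941 -0.2636] model area 234
top blue [  5.8718 130.2564] 78 [14 16] z113 [0.7492 0.4263] z123 [0.7463 0.421 ] model area 271
top blue [110.0605 186.4   ] 215 [17 16] z113 [0.6299 0.2042] z123 [0.6283 0.2012] model area 251
top blue [320.5891 211.6931] 202 [16 16] z113 [ 0.5766 -0.2299] z123 [ 0.5756 -0.2283] model area 234
top blue [132.1315 232.0939] 213 [17 17] z113 [0.5357 0.1556] z123 [0.5351 0.1531] model area 251
scene orange [229.5686 159.8105] 153 [14 13] z113 [ 0.4728 -0.1408] z123 [ 0.4871 -0.1406] model area 180
scene orange [397.0632 176.6782] 174 [16 14] z113 [0.5447 0.2283] z123 [0.5579 0.2227] model area 201
scene green [175.73 162.95] 100 [15  9] z113 [ 0.4827 -0.2625] z123 [ 0.4969 -0.2603] model area 186
scene blue [362.5951 170.8589] 163 [16 13] z113 [0.5216 0.1564] z123 [0.5351 0.152 ] model area 192
scene blue [186.4865 188.4486] 185 [16 14] z113 [ 0.5762 -0.2316] z123 [ 0.5889 -0.23  ] model area 217
scene blue [395.2512 197.2222] 207 [18 15] z113 [0.6154 0.2053] z123 [0.6274 0.2   ] model area 228
```

Both cameras agree to about 1 mm:

| Point | x, y (m) | yaw |
|---|---|---|
| Loose orange tube | (0.4724, -0.1403) | – |
| Carrier centre | (0.5815, 0.1767) | about 72.3° |
| Empty place | (0.6055, 0.1303) | – |

The half-diagonal measures 52.2 mm against 52.3 mm expected. Next I check IK and pick, closing along the carrier's free diagonal.

```bash
cat >> h.py <<'E'
C=np.array([.5815,.1767]);YAW=72.3
E_=np.array([.6055,.1303]);O=np.array([.4724,-.1403])
E
python3 - <<'E'
from h import *
for y in(-62.7,117.3):
    for p in(O,E_):
        for z in(.085,.095,.24): print(y,p,z,kinematics.inverse_kinematics([*p,z],[180,0,y]))
for y in(72.3,-107.7):
    for z in(.125,.225): print(y,z,kinematics.inverse_kinematics([*C,z],[180,0,y]))
R=[180,0,-62.7]
arm.reach([*O,.24],R); print(arm.observe()["time"])
arm.move_l([*O,.085],rate=.12,until_force=6)
o=arm.observe();print(o["time"],o["eef_pos"],o["tool_rot"],o["ft_force"])
gripper_to(.02,30); o=arm.observe();print(o["time"],o["grip_width"],o["ft_force"])
arm.move_l([*O,.23],rate=.12)
o=arm.observe();print(o["time"],o["grip_width"],o["ft_force"])
im=camera("scene");t=camera("top")
for n,i in(("scene",im),("top",t)):
    print(n,blobs(i,"orange",20))
cv2.imwrite("pics/p1.png",cv2.resize(im[60:260,150:420,::-1],None,fx=2.8,fy=2.8,interpolation=cv2.INTER_CUBIC))
E
```

```text
-62.7 [ 0.4724 -0.1403] 0.085 [  2.3805  18.8775 -28.9111   0.     -42.2113  24.9195]
-62.7 [ 0.4724 -0.1403] 0.095 [  2.3805  18.0319 -28.2891   0.     -43.679   24.9195]
-62.7 [ 0.4724 -0.1403] 0.24 [  2.3805   8.6875 -16.7717   0.     -64.5407  24.9195]
-62.7 [0.6055 0.1303] 0.085 [ 27.0964  29.1673 -10.8404   0.     -49.9923   0.2036]
-62.7 [0.6055 0.1303] 0.095 [ 27.0964  28.5123 -10.2849   0.     -51.2028   0.2036]
-62.7 [0.6055 0.1303] 0.24 [ 27.0964  21.1733   0.3907   0.     -69.2173   0.2036]
117.3 [ 0.4724 -0.1403] 0.085 [   2.3805   18.8775  -28.9111   -0.      -42.2113 -155.0805]
117.3 [ 0.4724 -0.1403] 0.095 [   2.3805   18.0319  -28.2891   -0.      -43.679  -155.0805]
117.3 [ 0.4724 -0.1403] 0.24 [   2.3805    8.6875  -16.7717    0.      -64.5407 -155.0805]
117.3 [0.6055 0.1303] 0.085 None
117.3 [0.6055 0.1303] 0.095 None
117.3 [0.6055 0.1303] 0.24 None
72.3 0.125 [ 32.1467  25.6516 -10.2137   0.     -54.1347 130.1533]
72.3 0.225 [ 32.1467  20.6134  -2.6558   0.     -66.7307 130.1533]
-107.7 0.125 [ 32.1467  25.6516 -10.2137   0.     -54.1347 -49.8467]
-107.7 0.225 [ 32.1467  20.6134  -2.6558   0.     -66.7307 -49.8467]
2.9167
4.3583 [ 0.4729 -0.1403  0.0856] [-179.9264   -0.0418  -62.6895] [ 0.0508 -0.1439 -0.2076]
4.8917 0.03245702888063723 [-1.7311 -0.1181  3.5842]
6.25 0.03254699724119966 [-0.5017 -0.3111 -0.7889]
scene [(array([223.8804, 102.6848]), np.int32(92), array([ 8, 14], dtype=int32)), (array([397.0809, 176.6243]), np.int32(173), array([16, 14], dtype=int32))]
top [(array([ 97.834 , 221.0788]), np.int32(241), array([19, 17], dtype=int32))]
```

View pics/p1.png

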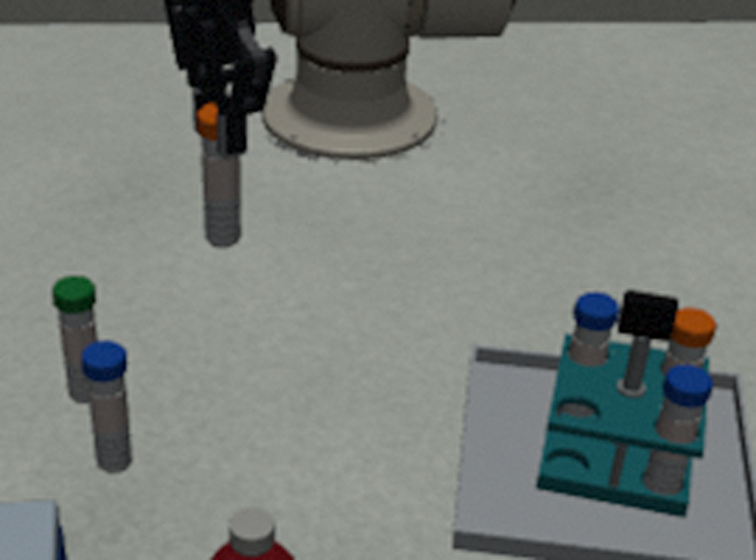

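The tube is held upright: in the crop its cap is at about (210,120) and its foot at (223,245). The carrier is undisturbed. I move above the hole and compare with projected outlines of the tube and hole.

```bash
cat >> h.py <<'E'
def circ(xy,z,r): return np.c_[xy[0]+r*np.cos(a),xy[1]+r*np.sin(a),0*a+z]
def overlay(n,items,box,s,fn):
    x0,y0,x1,y1=box
    im=cv2.resize(camera(n)[y0:y1,x0:x1,::-1],None,fx=s,fy=s,interpolation=cv2.INTER_CUBIC)
    im=cv2.convertScaleAbs(im,alpha=1.4)
    for P,col in items:
        cv2.polylines(im,[np.round(((proj(n,P)+.5-[x0,y0])*s)).astype(np.int32)],True,col,1)
    cv2.imwrite(fn,im);return im
E
python3 - <<'E'
from h import *
R=[180,0,-62.7]
arm.reach([*E_,.23],R); arm.move_l([*E_,.178],rate=.1); arm.dwell(.3)
o=arm.observe();print(o["time"],o["eef_pos"],o["tool_rot"],o["ft_force"],o["grip_width"])
p=o["eef_pos"];f=p[2]-.085
it=[(circ(E_,.074,.0165),(0,255,255)),(circ(p,f+.003,.0145),(0,0,255)),(circ(p,f,.0125),(0,0,255)),(circ(p,f+.098,.017),(0,255,0)),(circ(p,f+.113,.017),(0,255,0))]
A=overlay("scene",it,(325,110,425,250),4,"pics/a.png");B=overlay("top",it,(80,160,180,260),4,"pics/b.png")
c=np.zeros((560,800,3),np.uint8);c[:A.shape[0],:400]=A;c[:400,400:]=B;cv2.imwrite("pics/p2.png",c)
E
```

```text
8.475 [0.6057 0.1304 0.1786] [-179.9338   -0.0012  -62.6966] [ 0.2522  0.3955 -1.1487] 0.03300379033677811
```

View pics/p2.png

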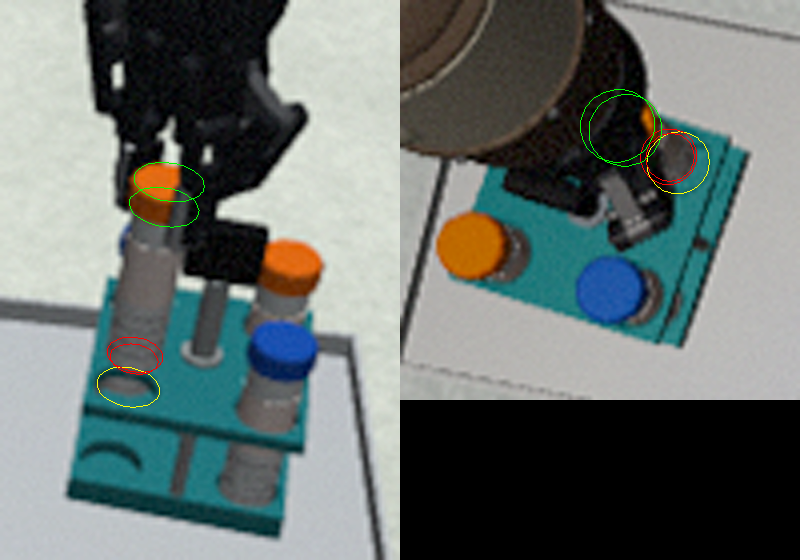

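The projected tube outline matches the picture to about 1 mm in both views: the foot spans columns 107–163 in the scene crop, and the hole outline sits below it. I now insert under a force guard.

Run:
```python
from h import *
for z in(.15,.125,.1,.0935):
    hit=arm.move_l([*E_,z],rate=.05,until_force=5)
    o=arm.observe();print(z,hit,o["time"],o["eef_pos"],o["tool_rot"],o["ft_force"],o["grip_width"])
    if hit: break
plate=lambda z:np.array([[*(C+np.array([[np.cos(t),-np.sin(t)],[np.sin(t),np.cos(t)]])@np.array(q)),z] for t in[np.radians(YAW)] for q in[(.058,.058),(-.058,.058),(-.058,-.058),(.058,-.058)]])
it=[(circ(E_,.074,.0165),(0,255,255)),(plate(.074),(255,0,255)),(plate(.004),(255,0,255))]
A=overlay("scene",it,(325,110,425,250),4,"pics/a.png");B=overlay("top",it,(80,160,180,260),4,"pics/b.png")
c=np.zeros((560,800,3),np.uint8);c[:A.shape[0],:400]=A;c[:400,400:]=B;cv2.imwrite("pics/p3.png",c)
```

```text
0.15 False 9.2833 [0.6057 0.1303 0.15  ] [-179.994    -0.013   -62.6917] [-0.6469  0.306  -0.8936] 0.03276773944085466
0.125 False 9.9333 [0.6056 0.1303 0.1249] [179.9943  -0.0126 -62.6901] [ 0.4278  0.6793 -0.5104] 0.03269402262464453
0.1 False 10.5833 [0.6056 0.1303 0.0999] [179.9924  -0.0107 -62.6919] [ 0.4084 -0.1029 -0.6074] 0.032786046422045696
0.0935 True 10.7917 [0.6071 0.1306 0.0954] [-179.7882   -0.0867  -62.6323] [-0.6925 -0.5369  4.4649] 0.03295652150672199
```

View pics/p3.png

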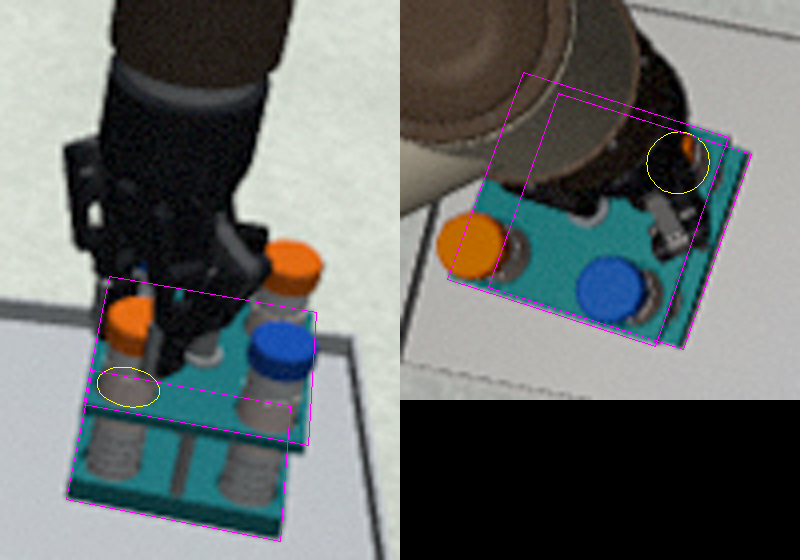

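The tube passed through the upper plate and met the floor at TCP 0.0954, where 0.095 was expected. The plate outlines match the carrier in both views. Next I release, retract and re-measure the caps.

Run:
```python
from h import *
gripper_to(.055); o=arm.observe();print(o["time"],o["ft_force"],o["grip_width"])
p=o["eef_pos"]
arm.move_l([*E_,.25],rate=.12)
arm.reach([*(C+[-.12,-.12]),.32],[180,0,-62.7])
for n in("scene","top"):
    im=camera(n)
    for c in HUE:
        for p,ar,wh in blobs(im,c):print(n,c,p,ar,"z123",caploc(n,p,.123))
    cv2.imwrite(f"pics/{n}4.png",cv2.resize(im[:,:,::-1],None,fx=1.5,fy=1.5,interpolation=cv2.INTER_CUBIC))
print(arm.observe()["time"])
```

```text
11.2333 [-0.4611  0.1151  0.0013] 0.05514981231049364
scene orange [397.104  176.6705] 173 z123 [0.5578 0.2227]
scene orange [359.5845 191.1401] 207 z123 [0.6059 0.1305]
scene green [175.6931 162.9901] 101 z123 [ 0.497  -0.2604]
scene blue [362.7019 170.8447] 161 z123 [0.5351 0.1522]
scene blue [186.4462 188.4247] 186 z123 [ 0.5888 -0.23  ]
scene blue [395.3317 197.2341] 205 z123 [0.6275 0.2002]
top orange [144.1552 196.8147] 232 z123 [0.6068 0.1312]
top orange [ 97.7792 221.1167] 240 z123 [0.5574 0.223 ]
top green [336.403  254.0697] 201 z123 [ 0.4899 -0.2581]
top blue [334.984  155.0213] 188 z123 [ 0.6938 -0.2612]
top blue [110.0744 186.4326] 215 z123 [0.6283 0.2012]
top blue [320.5517 211.7094] 203 z123 [ 0.5756 -0.2282]
13.5167
```

View pics/scene4.png

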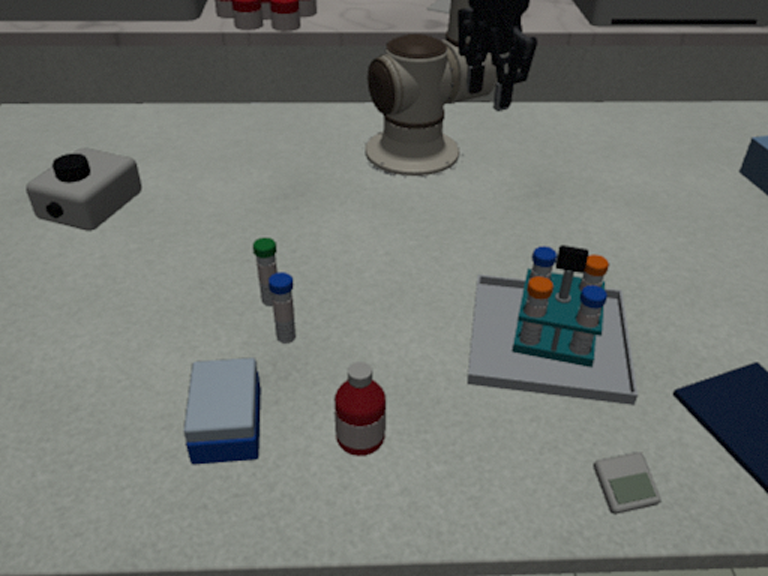

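The tube is fully seated: both views agree with a cap top at 0.123 m. The other objects haven't moved. Yaw refined to 72.6°. Now I grip the handle and lift.

Run:
```python
from h import *
C=np.array([.5817,.1767]);R=[180,0,-107.4]
def st(t):
    o=arm.observe();print(t,o["time"],o["eef_pos"],o["tool_rot"],o["ft_force"],o["wrist_torque"],o["grip_width"]);return o
gripper_to(.06)
arm.reach([*C,.27],R)
hit=arm.move_l([*C,.1255],rate=.1,until_force=6); st(f"down {hit}")
if not hit:
    gripper_to(.0,100); st("grip")
    o=arm.observe();p=o["eef_pos"]
    arm.move_l([*C,.1355],rate=.03); st("10mm")
    im=camera("scene");cv2.imwrite("pics/p5.png",cv2.resize(im[90:280,290:440,::-1],None,fx=3,fy=3,interpolation=cv2.INTER_CUBIC))
    for n in("scene","top"):
        im=camera(n)
        for c in("orange","blue"):
            for q,ar,wh in blobs(im,c):print(n,c,q,ar,"z133",caploc(n,q,.133))
```

```text
down False 16.175 [0.5821 0.1769 0.1262] [-179.9388    0.0584 -107.3923] [-1.1103 -0.5156 -0.2998] [ 0.0809 -0.0056  0.049 ] 0.05995479227399639
grip 16.6583 [0.582  0.1768 0.1259] [-179.9576    0.0235 -107.3972] [ 0.054  -0.0909  2.1086] [-0.1589 -0.0776 -0.0325] 0.0129674007349334
10mm 17.1417 [0.5813 0.1766 0.135 ] [ 179.943    -0.0312 -107.4098] [ 0.4917 -0.3274 -6.6956] [-0.0069  0.0194 -0.0193] 0.012884263422463058
scene orange [397.6782 173.0977] 174 z133 [0.5583 0.2218]
scene orange [360.2356 187.6923] 208 z133 [0.607  0.1301]
scene blue [363.1205 167.3193] 166 z133 [0.5356 0.1514]
scene blue [186.5215 188.4677] 186 z133 [ 0.6016 -0.2282]
scene blue [396.0721 193.7933] 208 z133 [0.6286 0.1994]
top orange [143.114  196.4912] 228 z133 [0.6061 0.1311]
top blue [335.3631 154.3439] 157 z133 [ 0.693  -0.2601]
top blue [320.6269 211.7065] 201 z133 [ 0.5746 -0.2268]
top blue [131.146  232.2522] 226 z133 [0.5342 0.1526]
```

View pics/p5.png

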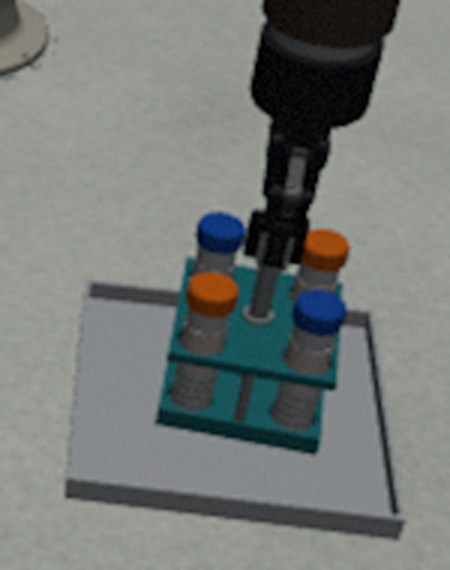

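The carrier hangs level from the handle about 10 mm up, with all four caps where they should be and a weight of about 6.4 N. I continue straight up.

Run:
```python
from h import *
C=np.array([.5820,.1768])
def st(t):
    o=arm.observe();print(t,o["time"],o["eef_pos"],o["tool_rot"],o["ft_force"],o["wrist_torque"],o["grip_width"],abs(o["qd"]).max())
arm.move_l([*C,.2225],rate=.05); arm.dwell(1); st("up")
D=np.array([.5820,.1768]);t=np.radians(72.6);Rz=np.array([[np.cos(t),-np.sin(t)],[np.sin(t),np.cos(t)]])
b=arm.observe()["eef_pos"][2]-.1259+.004; print("base z",b)
for n in("scene","top"):
    im=camera(n)
    for c in("orange","blue"):
        for q,ar,wh in blobs(im,c):print(n,c,q,ar,caploc(n,q,b+.119))
plate=lambda z:np.array([[*(D+Rz@np.array(q)),z] for q in[(.058,.058),(-.058,.058),(-.058,-.058),(.058,-.058)]])
it=[(plate(b+.07),(255,0,255)),(plate(b),(255,0,255))]
A=overlay("scene",it,(310,90,430,270),3,"pics/a.png");B=overlay("top",it,(60,140,200,280),3,"pics/b.png")
c=np.zeros((540,780,3),np.uint8);c[:A.shape[0],:A.shape[1]]=A;c[:420,360:780]=B;cv2.imwrite("pics/p6.png",c)
st("end")
```

```text
up 20.1833 [0.582  0.1768 0.2225] [ 179.9999    0.0006 -107.3999] [ 0.534   0.3103 -6.439 ] [-0.0307  0.0083  0.0041] 0.012937984628227244 0.17867343733763022
base z 0.10059927692422188
scene orange [406.8594 138.7292] 192 [0.5574 0.223 ]
scene orange [367.3084 152.8855] 227 [0.6068 0.1305]
scene blue [369.9243 133.2919] 185 [0.5354 0.1518]
scene blue [405.4565 158.5696] 230 [0.6275 0.2002]
scene blue [186.5215 188.4677] 186 [ 0.7109 -0.2137]
top orange [132.3993 189.6502] 283 [0.6069 0.1315]
top blue [335.5779 154.2273] 154 [ 0.6733 -0.2436]
top blue [320.599  211.7376] 202 [ 0.5656 -0.2129]
top blue [119.0982 228.8073] 275 [0.5353 0.153 ]
end 20.3833 [0.582  0.1768 0.2225] [ 179.9987   -0.0019 -107.4019] [-0.1462 -0.0159 -6.5344] [ 0.0101  0.046  -0.0153] 0.012749559537351598 0.06991036914578228
```

View pics/p6.png

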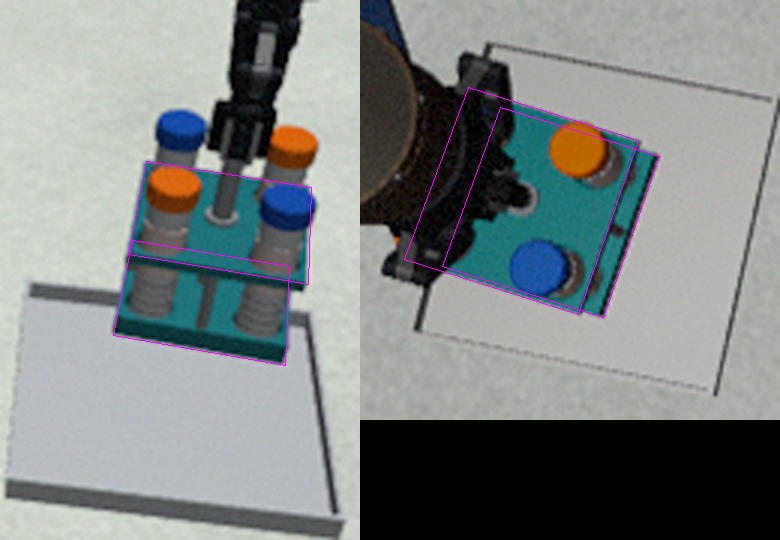

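The carrier matches the outline of a level carrier with its base at 0.1006 m. All four caps are at their original x, y, within about 1 mm, and it is steady. I'm handing in.

```bash
python3 -c "
from rig import arm
arm.sign_off()"
```

```text
the job is handed in; nothing more can be done
```

The loose orange tube is seated in the empty place, diagonally opposite its match. The loaded carrier is held still and level over its tray, with its base about 100.6 mm above the bench. I handed in just after 20.4 s.

- **Seating:** the tube met the hole floor within 0.5 mm of the expected height. After release, both cameras agreed to about 1 mm with a fully seated cap.
- **Lift:** I gripped the handle at 100 N and the load read about 6.5 N. In both views the carrier matched the outline of a level one. The visible caps were within about 1 mm of where they started, and tool tilt was under 0.01°.
- **Other objects:** before the lift, the loose blue and green tubes measured where they started; the bottle and tip box looked unmoved in the picture. After the lift I re-measured only the loose blue tube, which had not moved.
- **Not seen:** in the last top view the gripper hid two of the caps (the matching orange one and one blue), so those two were checked only from the scene camera.

No checks failed or disagreed. I viewed 7 of the 10 pictures.

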